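# Collect printed signal towers into the tote carriage

### The job

Slide the yellow tote's carriage along its rail until its pointer is at the red mark, and lock it there by swinging the green-balled clamp lever over towards the robot. Then collect the two finished red signal towers from the print machine's catch tray and stand both upright in the tote; leave the failed white print in the tray and do not disturb the toy van, toy car, model tree or paint jar.

Things in the scene. Friction and masses are not known exactly. Their poses are not given: they have to be found in the camera images.
- tower_a: A finished print: red model signal tower, a solid block 48 (its x) x 36 (its y) x 66 tall, 70 g, upright in the catch tray; vertical flat sides up to 59, then a smaller dark-brown roof 36 x 26 x 7. Origin at the centre of its underside, z up.
- tower_b: The other finished red signal tower, identical to tower_a.
- reject: A failed print to be left in the tray: white half-height stump, 48 x 36 x at most 32 tall, origin at the centre of its underside. Which of the three places along the tray it has varies.
- tray: The grey open catch tray of the print machine, fixed: outside 270 (its x) x 170 (its y) x 30 high, walls and floor 5 thick. Origin under its centre at table level. Three prints stand in a row along its x, about 80 apart. On its +y side a chute rises to the machine (base 360 wide, 100 high, from 170 off the tray's centre; open frame 370 high, from 400)
- tote_floor (a point): Centre of the inner floor of the yellow open tote fixed on the blue carriage; 36 above the table. Tote outside 170 (x) x 150 (y), walls 4 thick, rim 46 above this floor. Carriage axes: x away from the robot, y along the slide, z up. The carriage slides up to 190 along +y (to the robot's left) from near the right end of its rail, drags with about 6 N and stays where left.
- handle_top (a point): Top centre of the black upright grip on the carriage, to move it by: post 20 (x) x 16 (y), 50 tall, on the blue deck, top 82 above the table; at x -60, y +150 from tote_floor (tote wall 67 away on its -y side). Carriage axes
- pointer (a point): Outer tip of the small white pointer on the far (+x) edge of the carriage, 6 wide, 32 above the table; at x +106, y +30 from tote_floor. Carriage axes.
- mark: The fixed mark beside the rail: a black block 30 x 40 x 22 with a red ridge 6 wide on top (top 32 above the table), pointing across to the carriage. Origin on the table under the centre line of the ridge, 5 in front of the block; its y runs along the slide. Carriage is on the mark when the pointer's y in this frame is 0.
- clamp (a joint): Angle of the clamp lever in rad: 0 open (leans away from the robot), 1.0 locked (leans towards the robot). It turns stiffly (about 1 N at the ball) and stays where it is left.
- clamp_tip (a point): Centre of the green ball, 26 across, on the clamp lever (rod 10 thick), 70 from its pivot, which lies at x +50, y +150 from tote_floor, 54 above the table. The lever swings about the carriage's y, 0.5 rad either side of upright: ball from x +84 (open) over 124 high (upright) to x +16 (locked), 115 high at both ends. On a grey block 70 (x) x 50 (y) x 25 on the deck
- van: Bystander, leave alone: a toy van, 100 x 44 x 50. Origin at its underside.
- car: Bystander, leave alone: a toy car, 85 x 38 x 34. Origin at its underside.
- tree: Bystander, leave alone: a model tree, 56 across, 90 tall. Origin at its underside.
- paint_jar: Bystander, leave alone: a small paint jar, 40 across, 45 tall. Origin at its underside.

How it is judged:
By the outcome, as a careful person would: the job done as asked, in the order asked, and still so for the second after the job is handed in, with the robot touching nothing.
It also fails if it takes over 72 s, if anything falls off the work surface, if the arm or the gripper's body presses on something with over 40 N, if the wrist force passes 120 N, or if a joint passes its speed limit or range.

### The arm

A 6-joint arm with a two-finger parallel gripper is mounted at the origin on the work surface. World frame = base frame: x ahead of the robot, y to its left, z up, the work surface at z = 0. Lengths are in m, angles in rad, forces in N, time in s.
With the tool pointing down it reaches from about 0.225 to 0.875 m from the base axis. Payload 3.4 kg.
Tool frame: the origin (TCP) lies on the mounting face of the last link; the fingertips stand 173 mm ahead of it and the grasp point (between the pads) lies 155 mm ahead of it; z points along the fingers, y is the line along which they close (so a half turn about z gives the same grasp; the last joint's range is limited). The gripper opens to 85 mm and grips with 20 to 120 N. Pads are 22 mm wide; open, the fingers measure 114 mm over their backs; the gripper's body (76 mm by 85 mm) begins 54 mm behind the grasp point. The pads swing forward as they close: fully open they stand 13 mm farther back than shut.
Start: joints at [1.112, 0.276, 1.505, -0, 1.361, -0.121], TCP at [0.191, 0.543, 0.405] pointing down, gripper open.
Joint ranges: [-2.89, 2.89], [-0.75, 2.08], [0.22, 2.7], [-1.18, 4.32], [0.11, 2.71], [-2.7, 2.7]. Speed limits (rad/s): [2.57, 2.57, 3.14, 3.14, 3.14, 3.14].

### API

Orientations are given as a unit quaternion [w, x, y, z].
In Python, from rig import manip gives the robot as it stands.
- The arm moves only by the tool carry_out, never from a script. Its arguments are lists of equal length, an entry for each row: "linear": the shift along the world's x, y, z each as a share of 500 mm, from -1 to 1, a list of three; "angular": the turn, a rotation vector about the world's x, y, z each as a share of 0.08 rad, from -1 to 1, a list of three; "hand": the opening, from 0 (shut) to 1 (fully open). In form: {"linear": [[x, y, z], ...], "angular": [[rx, ry, rz], ...], "hand": [hand, ...]}. A call has 1 to 8 rows; each row shifts and turns the commanded pose from where the row before left it; what a row does not reach is not made up. A row lasts 1/12 s, in which the tool goes at most 41.7 mm and 7.16 degrees, less where a joint would pass 70% of its speed; a pose out of reach is approached as far as the arm can. A call with a number of a shift or a turn outside -1 to 1 is refused whole. A call with a gripper value outside its range is refused whole. The fingers move at their own pace and stop on an object; "force" is the grip in N (left out, the last holds). Time passes only in rows, so rows that do not move let the fingers close. It gives the time, the measured TCP pose, the force, the opening and the grip force at its end, in the units of the state.
- manip.get_state(): the state, without advancing time (a new reading comes with each control period).
- manip.get_image(name): name is "scene" or "top" or "wrist"; returns the picture (400x640x3 uint8, red, green, blue); there is no depth.
- manip.camera_params(name): a dict with "fx", "fy", "cx", "cy" (pixels), "view" (4x4, takes a point from world to camera coordinates); the wrist camera has in their place "hand_eye" (4x4, takes a point from camera to tool coordinates, whose origin is the TCP and whose axes are the flange's). Camera axes: x right, y down, z forward; pixel columns grow to the right and rows downward; lengths in m; the calibration is good to about 2 mm. A picture is of the moment at which its call begins: read the wrist's pose just before it. camera_params takes no time and is no camera call.
- manip.sign_off(): hands the job in; it is judged then, once.
The state is a dict: "clock": time; "qpos": joint angles; "qd": joint speeds; "effort": joint torques, N m; "position": TCP position; "ee_rot": TCP orientation; "contact_force": force on the tool from outside, world axes, zero at the start; "moment": the same for the moment, N m; "width": finger opening in m; "gripper_force": force on a finger pad.
Only numpy, scipy, OpenCV 4.12 (cv2) and the standard library are available. Lean on these libraries where they do the work, as an engineer would, in place of code of your own. Each camera call takes 0.05 s, during which the arm holds its last target. There are 200 camera calls.

## Working session

There is one attempt and no reset: what is moved stays moved. The work goes in short steps, Python scripts to look and compute and a tool call to move; the robot and the scene stay as the last step left them, time stands still between calls to the robot, and variables do not carry over. Pictures are saved under pics/ and viewed, at most 10 in all, crops included, and the job is handed in when it is done.

Besides the shell and the picture viewer there is one more tool, called after "Call:" as a command line: name --argument value ..., lists and objects as JSON in quotes. carry_out: Moves the arm, as the interface text tells. Its arguments: {"type":"object","properties":{"linear":{"type":"array"},"angular":{"type":"array"},"hand":{"type":"array"},"force":{"type":"number"}},"required":["linear","angular","hand"]}

```bash
mkdir -p pics; python3 - <<'E'
from rig import manip
import cv2,numpy as np
for n in("scene","top"):
    cv2.imwrite(f"pics/{n}0.png",manip.get_image(n)[:,:,::-1]); p=manip.camera_params(n); print(n,{k:np.round(v,3).tolist() for k,v in p.items()})
print(manip.camera_params("wrist")); print(manip.get_state())
E
```

```text
scene {'fx': 437.053, 'fy': 437.053, 'cx': 325.118, 'cy': 203.199, 'view': [[-0.092, 0.996, -0.017, 0.036], [0.641, 0.046, -0.766, -0.326], [-0.762, -0.082, -0.642, 1.508], [0.0, 0.0, 0.0, 1.0]]}
top {'fx': 428.159, 'fy': 428.159, 'cx': 323.284, 'cy': 195.506, 'view': [[0.007, -1.0, -0.01, -0.004], [-0.997, -0.006, -0.08, 0.613], [0.08, 0.01, -0.997, 1.145], [0.0, 0.0, 0.0, 1.0]]}
{'fx': 310.2213685176417, 'fy': 310.2213685176417, 'cx': 324.1140005258079, 'cy': 197.0927618367239, 'hand_eye': array([[ 5.00200763e-05, -9.63499647e-01, -2.67709596e-01,
         6.71389055e-02],
       [ 9.99999971e-01,  1.10752338e-04, -2.11758429e-04,
         3.30542363e-04],
       [ 2.33678635e-04, -2.67709577e-01,  9.63499625e-01,
         3.14442519e-02],
       [ 0.00000000e+00,  0.00000000e+00,  0.00000000e+00,
         1.00000000e+00]])}
{'clock': 0.1, 'qpos': array([ 1.11199245e+00,  2.76572394e-01,  1.50599759e+00,  7.47109690e-06,
        1.36070395e+00, -1.20984828e-01]), 'qd': array([ 0.00068993, -0.00103677, -0.00372988,  0.00154595, -0.00244609,
        0.0017894 ]), 'effort': array([ 3.23886627e-03, -4.17698979e+01, -2.46404582e+01, -7.36100537e-05,
        5.82672888e-03,  1.14568928e-05]), 'position': array([0.19049037, 0.54234547, 0.40390635]), 'ee_rot': array([-2.43798362e-04,  1.68108205e-01,  9.85768190e-01, -8.04520211e-04]), 'contact_force': array([-0.58515132, -0.26077565,  0.42755458]), 'moment': array([-0.02686128,  0.01737575,  0.00266247]), 'gripper_force': 0.0, 'width': 0.08525912567425316}
```

View pics/scene0.png

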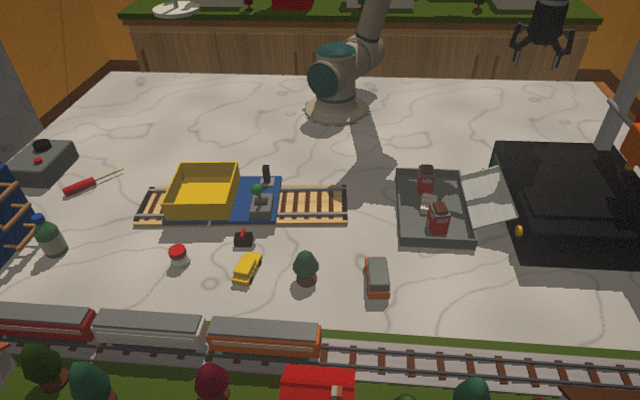

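View pics/top0.png

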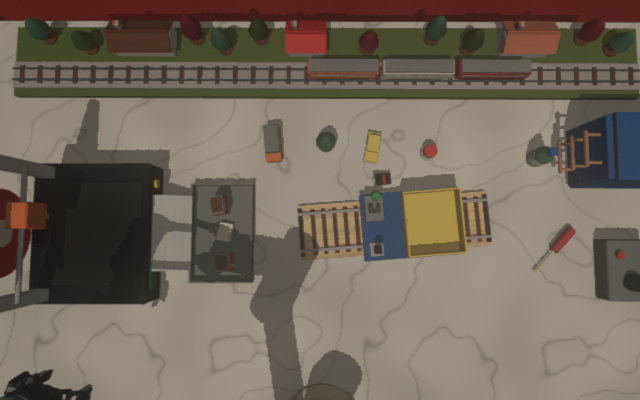

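The scene shows the tote at top-view (435,222), handle (378,248), green ball (376,196), mark (383,177), and towers at (219,205) and (225,262) with the white reject between them. I'll enlarge both areas.

```bash
python3 - <<'E'
import cv2,numpy as np
a=cv2.imread("pics/top0.png")
c=cv2.resize(a[165:270,290:500],None,fx=3.8,fy=3.8,interpolation=cv2.INTER_CUBIC)
d=cv2.resize(a[175:290,180:265],None,fx=3.8*.45,fy=3.8*.45,interpolation=cv2.INTER_CUBIC)
d=cv2.resize(a[175:290,180:265],(145,196))
s=cv2.imread("pics/scene0.png")
e=cv2.resize(s[150:255,130:490],(650,190))
o=np.zeros((600,800,3),np.uint8);o[:399,:798]=c;o[400:596,:145]=d;o[400:590,150:800]=e
cv2.imwrite("pics/c1.png",cv2.convertScaleAbs(o,alpha=1.4))
E
```

```text
(no output)
```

View pics/c1.png

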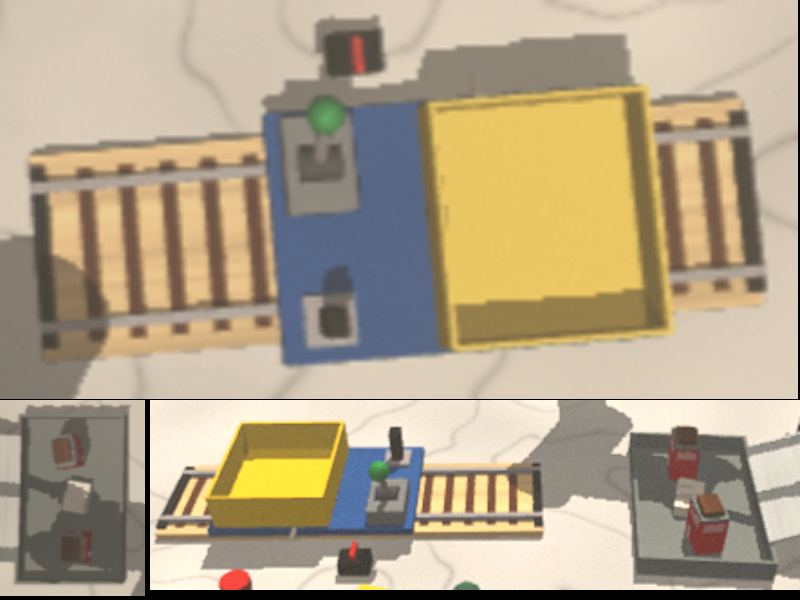

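The enlargement shows the tote rim corners at roughly (422,100), (648,87), (672,330) and (445,350), the handle top at (335,320), the ball at (326,116) and the red ridge at (358,55). In the scene view the white pointer is near (209,223).

```bash
cat > h.py <<'E'
from rig import manip
import cv2,numpy as np
from scipy.spatial.transform import Rotation as R
def cam(n,st=None):
    p=manip.camera_params(n)
    if n=="wrist":
        st=st or manip.get_state(); T=np.eye(4)
        q=st["ee_rot"];T[:3,:3]=R.from_quat([q[1],q[2],q[3],q[0]]).as_matrix();T[:3,3]=st["position"]
        return p,T@p["hand_eye"]
    return p,np.linalg.inv(p["view"])
def ray(c,uv,z):
    p,T=c; d=T[:3,:3]@np.array([(uv[0]-p["cx"])/p["fx"],(uv[1]-p["cy"])/p["fy"],1]);o=T[:3,3]
    return o+d*(z-o[2])/d[2]
def proj(c,X):
    p,T=c; x=np.linalg.inv(T)@np.append(X,1); return np.array([p["fx"]*x[0]/x[2]+p["cx"],p["fy"]*x[1]/x[2]+p["cy"]])
def blobs(img,lo,hi,amin=15):
    m=cv2.inRange(cv2.cvtColor(img,cv2.COLOR_RGB2HSV),np.array(lo),np.array(hi))
    n,_,s,c=cv2.connectedComponentsWithStats(m); return m,[(c[i].round(1).tolist(),s[i].tolist()) for i in range(1,n) if s[i][4]>=amin]
E
python3 - <<'E'
from h import *
np.set_printoptions(precision=4,suppress=True)
ct,cs=cam("top"),cam("scene")
P=lambda u,v,z:ray(ct,(290+u/3.8-.4,165+v/3.8-.4),z)
c=[P(*x,.082) for x in((422,100),(648,87),(672,330),(445,350))]
print("corners",c,"centre",sum(c)/4)
yv=c[0]-c[1]+c[3]-c[2]; print("yaw",np.arctan2(-yv[0],yv[1])); xv=c[0]-c[3]+c[1]-c[2]; print(np.arctan2(xv[1],xv[0]),np.linalg.norm(yv)/2,np.linalg.norm(xv)/2)
print("handle",P(335,320,.082),"ball",P(326,116,.115))
print("ridge",P(355,39,.032),P(361,71,.032))
T=cv2.cvtColor(manip.get_image("top"),cv2.COLOR_RGB2BGR);S=manip.get_image("scene")
print("ptr",ray(cs,(209,223),.032))
a=cv2.cvtColor(T,cv2.COLOR_BGR2RGB)
m,b=blobs(a[165:200,365:400],(0,120,80),(12,255,255),4);print("red ridge top",b)
m,b=blobs(S[225:250,225:260],(0,120,80),(12,255,255),4);print("red scene",b)
print("tw",ray(ct,(218.7,204.3),.071),ray(ct,(223.4,261.3),.071))
E
```

```text
corners [array([ 0.6218, -0.2012,  0.082 ]), array([ 0.6316, -0.3552,  0.082 ]), array([ 0.4671, -0.3683,  0.082 ]), array([ 0.4526, -0.2154,  0.082 ])] centre [ 0.5433 -0.285   0.082 ]
yaw 0.07919294301643927
0.08165798254994774 0.15390217926134947 0.16740945300997864
handle [ 0.4722 -0.1414  0.082 ] ball [ 0.6078 -0.132   0.115 ]
ridge [ 0.67   -0.1622  0.032 ] [ 0.6469 -0.1664  0.032 ]
ptr [ 0.6376 -0.2492  0.032 ]
red ridge top [([18.7, 14.3], [17, 10, 4, 9, 23])]
red scene [([16.9, 7.9], [15, 3, 5, 11, 37])]
tw [0.5847 0.2739 0.071 ] [0.4365 0.2578 0.071 ]
```

Call:
carry_out --linear '[[0.028,-0.068,-0.007],[0.028,-0.068,-0.007],[0.028,-0.068,-0.007],[0.028,-0.068,-0.007],[0.028,-0.068,-0.007],[0.028,-0.068,-0.007],[0.028,-0.068,-0.007],[0.028,-0.068,-0.007]]' --angular '[[0,0,0.65],[0,0,0.65],[0,0,0.65],[0,0,0.65],[0,0,0.65],[0,0,0.65],[0,0,0.65],[0,0,0.65]]' --hand '[0.8,0.8,0.8,0.8,0.8,0.8,0.8,0.8]'

```text
clock: 0.87
position: [0.3026, 0.2689, 0.3766]
ee_rot: [0.0, -0.041, 0.999, 0.0]
contact_force: [0.5, -0.1, 1.2]
width: 0.0678
gripper_force: 0.0
```

Call:
carry_out --linear '[[0.028,-0.068,-0.007],[0.028,-0.068,-0.007],[0.028,-0.068,-0.007],[0.028,-0.068,-0.007],[0.028,-0.068,-0.007],[0.028,-0.068,-0.007],[0.028,-0.068,-0.007],[0.028,-0.068,-0.007]]' --angular '[[0,0,0],[0,0,0],[0,0,0],[0,0,0],[0,0,0],[0,0,0],[0,0,0],[0,0,0]]' --hand '[0.8,0.8,0.8,0.8,0.8,0.8,0.8,0.8]'

```text
clock: 1.53
position: [0.4147, -0.0033, 0.3487]
ee_rot: [0.0, -0.039, 0.999, 0.0]
contact_force: [1.5, 0.7, 0.9]
width: 0.068
gripper_force: 0.0
```

Call:
carry_out --linear '[[0.028,-0.068,-0.007],[0.028,-0.068,-0.007],[0.028,-0.068,-0.007],[0.028,-0.068,-0.007],[0.028,-0.068,-0.007],[0.028,-0.068,-0.007],[0,0,0],[0,0,0]]' --angular '[[0,0,0],[0,0,0],[0,0,0],[0,0,0],[0,0,0],[0,0,0],[0,0,0],[0,0,0]]' --hand '[0.6,0.6,0.6,0.6,0.6,0.6,0.6,0.6]'

```text
clock: 2.2
position: [0.499, -0.2072, 0.3269]
ee_rot: [-0.001, -0.038, 0.999, 0.0]
contact_force: [-0.4, -0.2, -0.1]
width: 0.0514
gripper_force: 0.0
```

```bash
python3 - <<'E'
from h import *
st=manip.get_state();im=manip.get_image("wrist");cv2.imwrite("pics/w1.png",im[:,:,::-1])
np.save("w1.npy",cam("wrist",st)[1]);print(st["position"],st["ee_rot"],st["width"])
E
```

```text
[ 0.49897924 -0.20722356  0.32686655] [-5.33491129e-04 -3.76726072e-02  9.99289894e-01  4.43974305e-04] 0.051387949258208436
```

View pics/w1.png

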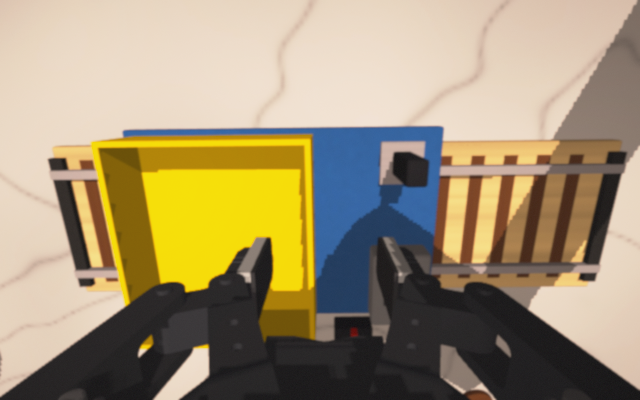

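The wrist view shows the handle's top face near (416,172) and the red ridge near (354,331). The gripper hides the pointer.

```bash
python3 - <<'E'
from h import *
c=(manip.camera_params("wrist"),np.load("w1.npy"))
print(ray(c,(416.5,172),.082),ray(c,(354,331),.032))
# rim line of tote on -x side and deck edge
a,b=ray(c,(95,143),.082),ray(c,(312,136),.082);print(a,b,np.arctan2(-(b-a)[0],(b-a)[1]),(a+b)/2)
E
```

```text
[ 0.4679696  -0.14461778  0.082     ] [ 0.64116752 -0.16621375  0.032     ]
[ 0.46456658 -0.36601085  0.082     ] [ 0.44876898 -0.21902041  0.082     ] 0.10706269987941602 [ 0.45666778 -0.29251563  0.082     ]
```

Call:
carry_out --linear '[[-0.029,0.064,0],[-0.029,0.064,0],[0,0,-0.06],[0,0,-0.06],[0,0,-0.05],[0,0,-0.03],[0,0,-0.016],[0,0,0]]' --angular '[[0,0,0],[0,0,0],[0,0,0],[0,0,0],[0,0,0],[0,0,0],[0,0,0],[0,0,0]]' --hand '[0.6,0.6,0.6,0.6,0.6,0.6,0.6,0.6]'

```text
clock: 2.92
position: [0.4684, -0.14, 0.2186]
ee_rot: [-0.002, -0.04, 0.999, 0.001]
contact_force: [-0.1, 0.9, -0.6]
width: 0.0513
gripper_force: 0.0
```

Call:
carry_out --linear '[[0,0,0],[0,0,0],[0,0,0],[0,0,0],[0,0,0],[0,0,0]]' --angular '[[0,0,0],[0,0,0],[0,0,0],[0,0,0],[0,0,0],[0,0,0]]' --hand '[0,0,0,0,0,0]' --force 40

```text
clock: 3.42
position: [0.4701, -0.1421, 0.2212]
ee_rot: [0.001, -0.039, 0.999, -0.001]
contact_force: [-1.3, -2.0, 6.2]
width: 0.0158
gripper_force: 40.2
```

Call:
carry_out --linear '[[-0.001,0.014,0],[-0.003,0.032,0],[-0.003,0.032,0],[-0.003,0.032,0],[-0.002,0.03,0],[-0.001,0.02,0],[0,0,0],[0,0,0]]' --angular '[[0,0,0],[0,0,0],[0,0,0],[0,0,0],[0,0,0],[0,0,0],[0,0,0],[0,0,0]]' --hand '[0,0,0,0,0,0,0,0]'

```text
clock: 4.08
position: [0.4632, -0.0607, 0.2212]
ee_rot: [0.001, -0.039, 0.999, 0.0]
contact_force: [-2.4, 4.4, 9.7]
width: 0.0152
gripper_force: 40.8
```

Call:
carry_out --linear '[[0,0,0],[0,0,0],[0,0,0],[0,0,0.03],[0,0,0.06],[0,0,0.08],[0,0,0.08],[0,0,0.08]]' --angular '[[0,0,0],[0,0,0],[0,0,0],[0,0,0],[0,0,0],[0,0,0],[0,0,0],[0,0,0]]' --hand '[0.5,0.5,0.5,0.5,0.5,0.5,0.5,0.5]'

```text
clock: 4.75
position: [0.4626, -0.0615, 0.3862]
ee_rot: [-0.0, -0.039, 0.999, 0.0]
contact_force: [0.8, -0.1, 0.3]
width: 0.0426
gripper_force: 0.0
```

Call:
carry_out --linear '[[0.06,-0.04,0],[0.07,-0.03,0],[0.08,0,0],[0.08,0,0],[0.08,0,0],[0.04,0,0],[0,0,0],[0,0,0]]' --angular '[[0,0,0],[0,0,0],[0,0,0],[0,0,0],[0,0,0],[0,0,0],[0,0,0],[0,0,0]]' --hand '[0,0,0,0,0,0,0,0]'

```text
clock: 5.42
position: [0.6688, -0.0967, 0.3831]
ee_rot: [-0.001, -0.039, 0.999, 0.0]
contact_force: [-0.5, 0.1, 0.5]
width: -0.0
gripper_force: 0.0
```

```bash
python3 - <<'E'
from h import *
st=manip.get_state();im=manip.get_image("wrist");cv2.imwrite("pics/w2.png",im[:,:,::-1])
np.save("w2.npy",cam("wrist",st)[1]);print(st["position"],st["ee_rot"])
c=cam("wrist",st)
for X in((.64,-.166,.032),): print(proj(c,X))
u,v=proj(c,(.645,-.166,.032)).astype(int);print(u,v)
a=im[max(v-60,0):v+60,max(u-80,0):u+80];cv2.imwrite("pics/w2c.png",cv2.resize(a,None,fx=5,fy=5,interpolation=cv2.INTER_CUBIC)[:,:,::-1])
print(max(u-80,0),max(v-60,0))
E
```

```text
[ 0.66882801 -0.09669933  0.38313086] [-1.23152925e-03 -3.90901781e-02  9.99234851e-01  3.92462674e-04]
[258.42993707 145.20035897]
258 150
178 90
```

View pics/w2c.png

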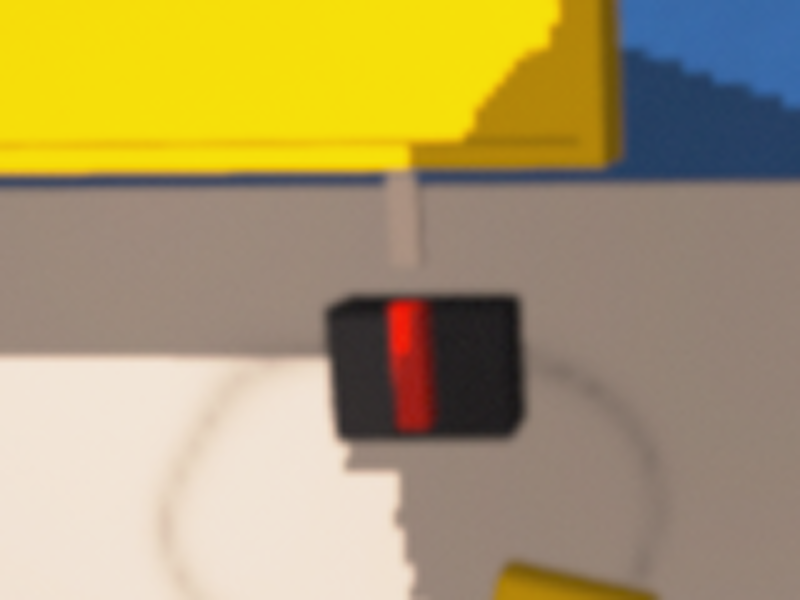

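The crop shows the pointer tip near (404,265) and the ridge starting near (403,300), so they are aligned to within about 1 mm. I'll check it numerically.

```bash
python3 - <<'E'
from h import *
im=cv2.imread("pics/w2.png").astype(int)
for v in(130,136,141): print(v,im[v,250:268,:].sum(1).tolist())
for v in(151,154,158,162,166,170,174): print(v,im[v,250:270,2].tolist())
# same through rays
c=(manip.camera_params("wrist"),np.load("w2.npy"))
for uv in((404,200),(404.5,262),(403,302),(411,425)): print(ray(c,(178+uv[0]/5-.4,90+uv[1]/5-.4),.032)*1e3)
E
```

```text
130 [412, 410, 409, 411, 414, 428, 443, 447, 447, 443, 426, 394, 385, 401, 407, 406, 409, 406]
136 [413, 410, 410, 413, 415, 423, 436, 444, 449, 446, 436, 401, 376, 396, 406, 406, 407, 407]
141 [407, 408, 413, 410, 415, 419, 432, 443, 442, 445, 441, 415, 385, 390, 402, 408, 406, 408]
151 [29, 28, 27, 28, 50, 107, 176, 219, 224, 214, 187, 158, 119, 82, 52, 33, 31, 29, 30, 29]
154 [48, 48, 46, 49, 60, 119, 203, 238, 240, 226, 181, 146, 120, 90, 62, 41, 34, 37, 34, 35]
158 [49, 50, 49, 49, 52, 105, 194, 237, 240, 225, 181, 152, 129, 98, 69, 43, 33, 34, 33, 33]
162 [50, 50, 50, 48, 53, 86, 147, 181, 169, 161, 160, 155, 137, 105, 78, 49, 36, 33, 34, 36]
166 [51, 50, 49, 49, 50, 67, 106, 143, 158, 160, 159, 158, 142, 113, 84, 53, 38, 35, 35, 35]
170 [50, 50, 51, 51, 49, 53, 75, 120, 153, 160, 160, 158, 145, 119, 89, 60, 42, 35, 35, 35]
174 [51, 50, 51, 50, 51, 50, 66, 110, 145, 155, 155, 153, 144, 121, 84, 53, 38, 35, 34, 35]
[ 624.37762078 -166.37610257   32.        ]
[ 636.75545594 -166.00053665   32.        ]
[ 644.90904529 -166.12692157   32.        ]
[ 670.48575035 -163.89089353   32.        ]
```

The pointer is within about 0.6 mm of the mark, so I'll go on to the clamp, pushing the ball from behind with the fingers closed.

Call:
carry_out --linear '[[0,0.06,0],[0,0.042,0],[0,0,-0.07],[0,0,-0.07],[0,0,-0.05],[0,0,-0.026],[0,0,0],[0,0,0]]' --angular '[[0,0,0],[0,0,0],[0,0,0],[0,0,0],[0,0,0],[0,0,0],[0,0,0],[0,0,0]]' --hand '[0,0,0,0,0,0,0,0]'

```text
clock: 6.13
position: [0.6669, -0.0456, 0.2767]
ee_rot: [-0.001, -0.039, 0.999, 0.0]
contact_force: [-0.6, 0.0, 0.2]
width: -0.0002
gripper_force: 0.0
```

Call:
carry_out --linear '[[-0.025,-0.002,0],[-0.025,-0.002,0],[-0.025,-0.002,0],[-0.025,-0.002,0],[-0.025,-0.002,0],[-0.025,-0.002,0],[-0.025,-0.002,0],[-0.02,-0.002,0]]' --angular '[[0,0,0],[0,0,0],[0,0,0],[0,0,0],[0,0,0],[0,0,0],[0,0,0],[0,0,0]]' --hand '[0,0,0,0,0,0,0,0]'

```text
clock: 6.8
position: [0.5703, -0.0538, 0.2794]
ee_rot: [0.003, -0.039, 0.999, -0.001]
contact_force: [0.9, 0.8, -1.2]
width: 0.0
gripper_force: 0.6
```

```bash
python3 - <<'E'
from h import *
im=manip.get_image("top");s=manip.get_image("scene")
print(manip.get_state()["position"],manip.get_state()["contact_force"])
for n,a,r in(("top",im,(170,220,320,420)),("scene",s,(165,215,200,300))):
    m,b=blobs(a[r[0]:r[1],r[2]:r[3]],(45,90,40),(85,255,255),6);print(n,[((q[0][0]+r[2],q[0][1]+r[0]),q[1][4]) for q in b])
for k in(34,0,-34): print(k,[proj(cam(n),(.5746+k/1e3*.997,-.0522+k*8e-5,.124 if k==0 else .115)).round(1) for n in("top","scene")])
E
```

```text
[ 0.5692881  -0.05366701  0.27852871] [0.24728718 0.16872747 0.54208798]
top []
scene []
34 [array([342.6, 194.6]), array([293.1, 191.2])]
0 [array([343.7, 207.9]), array([293.9, 178.8])]
-34 [array([344.7, 221.6]), array([295.1, 173.2])]
```

Call:
carry_out --linear '[[-0.01,-0.001,0],[-0.01,-0.001,0],[0,0,0]]' --angular '[[0,0,0],[0,0,0],[0,0,0]]' --hand '[0,0,0]'

```text
clock: 7.15
position: [0.561, -0.0547, 0.2773]
ee_rot: [0.001, -0.039, 0.999, -0.0]
contact_force: [2.1, 0.0, -0.3]
width: 0.0005
gripper_force: 0.9
```

Call:
carry_out --linear '[[-0.008,0,0],[-0.006,0,0],[0,0,0]]' --angular '[[0,0,0],[0,0,0],[0,0,0]]' --hand '[0,0,0]'

```text
clock: 7.4
position: [0.5583, -0.0547, 0.2777]
ee_rot: [0.008, -0.039, 0.999, -0.001]
contact_force: [13.9, 1.3, -7.0]
width: -0.0001
gripper_force: 6.9
```

Contact force rose to 14 N, so the lever is at its stop. I'll retreat and check both the lever and the pointer.

Call:
carry_out --linear '[[0.02,0.002,0],[0.05,0.004,0],[0.04,0,0.05],[0.04,0,0.06],[0.04,-0.04,0.05],[0.02,-0.03,0.05],[0,0,0],[0,0,0]]' --angular '[[0,0,0],[0,0,0],[0,0,0],[0,0,0],[0,0,0],[0,0,0],[0,0,0],[0,0,0]]' --hand '[0,0,0,0,0,0,0,0]'

```text
clock: 8.07
position: [0.6591, -0.0872, 0.3825]
ee_rot: [0.0, -0.039, 0.999, -0.0]
contact_force: [0.2, 0.4, -0.7]
width: -0.0004
gripper_force: 0.0
```

```bash
python3 - <<'E'
from h import *
st=manip.get_state();im=manip.get_image("wrist");cv2.imwrite("pics/w3.png",im[:,:,::-1])
c=cam("wrist",st);print(st["position"])
m,b=blobs(im,(45,90,40),(85,255,255),60);print([(q,ray(c,q[0],.115)) for q in b])
u,v=proj(c,(.64,-.166,.032)).round().astype(int);print(u,v)
a=im[max(v-60,0):v+60,max(u-80,0):u+80].astype(np.uint8)
o=np.hstack([cv2.resize(a,(400,300),interpolation=cv2.INTER_CUBIC),cv2.resize(im,(400,300))]);cv2.imwrite("pics/w3c.png",o[:,:,::-1])
I=im.astype(int)
for k in range(v-14,v+26,4): print(k,I[k,u-10:u+14].sum(1).tolist(),I[k,u-10:u+14,0].tolist() if k>v else "")
E
```

```text
[ 0.65911144 -0.08716559  0.38254664]
[(([386.5, 32.5], [369, 12, 37, 42, 1191]), array([ 0.53730124, -0.05361826,  0.115     ])), (([389.3, 266.5], [368, 251, 45, 35, 1068]), array([ 0.71411161, -0.02791462,  0.115     ]))]
249 153
139 [414, 411, 412, 412, 411, 410, 417, 430, 440, 447, 443, 441, 422, 390, 378, 398, 407, 410, 406, 407, 405, 407, 406, 405] 
143 [414, 412, 412, 412, 414, 411, 413, 426, 439, 447, 447, 445, 433, 399, 373, 392, 403, 407, 406, 406, 405, 408, 405, 404] 
147 [415, 412, 412, 410, 410, 408, 411, 419, 432, 443, 444, 450, 436, 410, 380, 389, 404, 405, 406, 407, 408, 405, 405, 405] 
151 [415, 411, 414, 413, 412, 414, 411, 414, 417, 421, 417, 418, 413, 411, 406, 407, 410, 405, 408, 408, 406, 406, 405, 404] 
155 [359, 329, 315, 310, 310, 308, 310, 309, 310, 305, 301, 298, 297, 296, 297, 297, 297, 295, 293, 294, 292, 294, 290, 293] [134, 122, 118, 115, 116, 115, 116, 115, 116, 114, 112, 112, 111, 111, 111, 111, 111, 110, 109, 110, 109, 109, 108, 109]
159 [97, 100, 92, 95, 91, 94, 114, 170, 240, 267, 272, 275, 273, 258, 217, 149, 126, 103, 91, 91, 94, 92, 89, 86] [34
[... 313 characters left out ...]
, 35, 33, 33, 36]
167 [143, 139, 144, 141, 138, 142, 141, 175, 240, 280, 275, 274, 278, 260, 202, 161, 128, 119, 97, 103, 100, 96, 101, 101] [51, 50, 51, 50, 48, 50, 51, 86, 160, 224, 240, 242, 240, 224, 163, 112, 83, 58, 37, 37, 35, 34, 35, 34]
171 [140, 143, 140, 146, 137, 144, 141, 160, 219, 280, 278, 280, 269, 255, 212, 163, 133, 119, 104, 100, 98, 103, 102, 97] [49, 51, 49, 52, 49, 50, 50, 70, 134, 211, 238, 240, 233, 215, 163, 119, 90, 64, 42, 35, 33, 36, 35, 33]
175 [142, 146, 144, 148, 140, 144, 142, 152, 202, 266, 280, 265, 237, 219, 202, 173, 140, 121, 110, 103, 101, 94, 97, 97] [50, 52, 51, 52, 50, 51, 50, 61, 113, 192, 231, 224, 182, 161, 150, 127, 97, 71, 48, 37, 35, 33, 34, 34]
```

View pics/w3c.png

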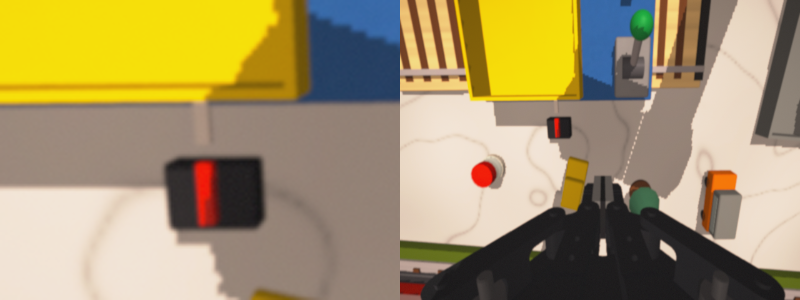

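The ball is now at x 0.537, which is the locked end, and the pointer is still on the mark. Next is the tray.

Call:
carry_out --linear '[[-0.018,0.07,0.008],[-0.018,0.07,0.008],[-0.018,0.07,0.008],[-0.018,0.07,0.008],[-0.018,0.07,0.008],[-0.018,0.07,0.008],[-0.018,0.07,0.008],[-0.018,0.07,0.008]]' --angular '[[0,0,0],[0,0,0],[0,0,0],[0,0,0],[0,0,0],[0,0,0],[0,0,0],[0,0,0]]' --hand '[0,0,0,0,0,0,0,0]'

```text
clock: 8.78
position: [0.5843, 0.1954, 0.4119]
ee_rot: [-0.003, -0.039, 0.999, -0.0]
contact_force: [0.5, 0.3, -1.0]
width: -0.0001
gripper_force: 0.0
```

Call:
carry_out --linear '[[-0.018,0.07,0.006],[-0.018,0.07,0.006],[0,0,0],[0,0,0]]' --angular '[[0,0,0],[0,0,0],[0,0,0],[0,0,0]]' --hand '[0,0,0,0]'

```text
clock: 9.12
position: [0.5666, 0.2655, 0.418]
ee_rot: [-0.002, -0.041, 0.999, -0.001]
contact_force: [-0.0, -0.5, -0.4]
width: 0.0003
gripper_force: 0.0
```

```bash
python3 - <<'E'
from h import *
st=manip.get_state();im=manip.get_image("wrist");c=cam("wrist",st);np.save("w4.npy",c[1]);print(st["position"])
cv2.imwrite("pics/w4.png",im[:,:,::-1])
cv2.imwrite("pics/w4c.png",cv2.resize(im[0:300,180:580],(800,600),interpolation=cv2.INTER_CUBIC)[:,:,::-1])
E
```

```text
[0.56656605 0.2655323  0.41797715]
```

View pics/w4c.png

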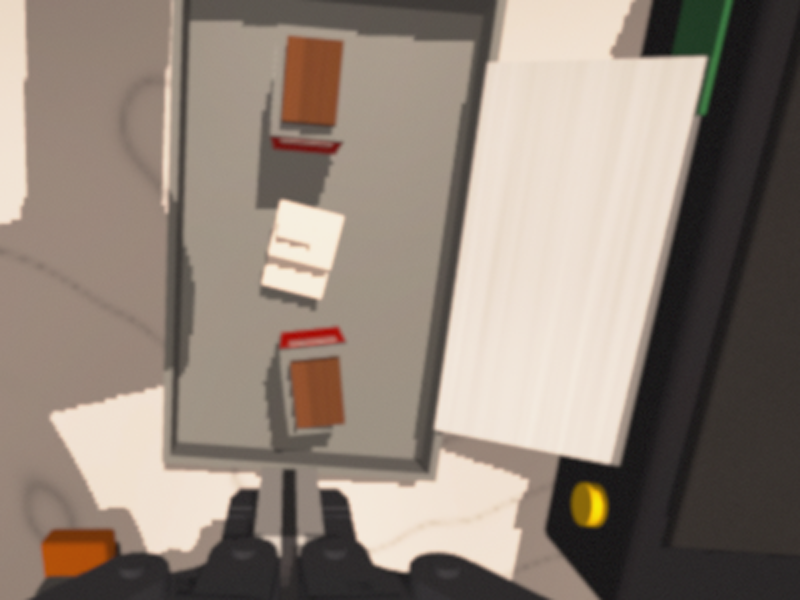

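The tray view shows the near tower's roof at about (312,82), the far tower's roof at (317,393), and the white reject between them at (303,250). All long axes run roughly along x.

```bash
python3 - <<'E'
from h import *
np.set_printoptions(precision=4,suppress=True)
c=(manip.camera_params("wrist"),np.load("w4.npy"))
for n,q in(("near",[(287,37),(343,41),(336,125),(281,123)]),("far",[(291,360),(338,357),(344,424),(294,430)])):
    p=[ray(c,(180+u/2-.25,v/2-.25),.071) for u,v in q]
    L=p[3]+p[2]-p[0]-p[1]; W=p[1]+p[2]-p[0]-p[3]
    print(n,sum(p)/4,"yaw long",np.arctan2(L[1],L[0]),"yaw short",np.arctan2(-W[0],W[1]),np.linalg.norm(L)/2,np.linalg.norm(W)/2)
for q in((278,27),(357,30),(343,138),(270,137)),((278,350),(345,345),(353,430),(285,437)):
    p=[ray(c,(180+u/2-.25,v/2-.25),.064) for u,v in q];L=p[3]+p[2]-p[0]-p[1];print("body",sum(p)/4,np.arctan2(L[1],L[0]))
E
```

```text
near [0.435 0.265 0.071] yaw long 0.00842763849722485 yaw short 0.03369942595999585 0.03601810102963753 0.02578305074657553
far [0.5836 0.2814 0.071 ] yaw long 0.1574934076224324 yaw short 0.17973836905315474 0.037518891618249596 0.02567663344010722
body [0.4344 0.2653 0.064 ] -0.01804733914994583
body [0.5844 0.281  0.064 ] 0.17762211474867035
```

Call:
carry_out --linear '[[0.018,0.016,0],[0.017,0.015,0],[0,0,-0.06],[0,0,-0.07],[0,0,-0.07],[0,0,-0.06],[0,0,-0.04],[0,0,0]]' --angular '[[0,0,0.6],[0,0,0.55],[0,0,0],[0,0,0],[0,0,0],[0,0,0],[0,0,0],[0,0,0]]' --hand '[0.8,0.8,0.8,0.8,0.8,0.8,0.8,0.8]'

```text
clock: 9.83
position: [0.584, 0.2765, 0.2635]
ee_rot: [-0.006, -0.084, 0.996, -0.002]
contact_force: [0.1, -0.9, -0.5]
width: 0.0685
gripper_force: 0.0
```

Call:
carry_out --linear '[[0,0,-0.06],[0,0,-0.05],[0,0,-0.02],[0,0,-0.01],[0,0,0],[0,0,0]]' --angular '[[0,0,0],[0,0,0],[0,0,0],[0,0,0],[0,0,0],[0,0,0]]' --hand '[0.8,0.8,0.8,0.8,0.8,0.8]'

```text
clock: 10.33
position: [0.5868, 0.2789, 0.2011]
ee_rot: [0.001, -0.085, 0.996, 0.0]
contact_force: [0.1, -0.1, 0.3]
width: 0.0683
gripper_force: 0.0
```

Call:
carry_out --linear '[[0,0,0],[0,0,0],[0,0,0],[0,0,0],[0,0,0],[0,0,0]]' --angular '[[0,0,0],[0,0,0],[0,0,0],[0,0,0],[0,0,0],[0,0,0]]' --hand '[0.2,0.2,0.2,0.2,0.2,0.2]' --force 30

```text
clock: 10.83
position: [0.5866, 0.2793, 0.2013]
ee_rot: [0.001, -0.085, 0.996, 0.0]
contact_force: [-0.4, -0.7, 6.2]
width: 0.0355
gripper_force: 31.1
```

Call:
carry_out --linear '[[0,0,0.03],[0,0,0.06],[0,0,0.07],[0,0,0.07],[0,-0.01,0.07],[0,-0.04,0.02],[-0.002,-0.07,0],[-0.002,-0.075,0]]' --angular '[[0,0,0],[0,0,0],[0,0,0],[0,0,0],[0,0,0],[0,0,0],[0,0,-0.4],[0,0,-0.4]]' --hand '[0.2,0.2,0.2,0.2,0.2,0.2,0.2,0.2]'

```text
clock: 11.5
position: [0.5839, 0.1817, 0.3611]
ee_rot: [0.001, -0.054, 0.999, 0.0]
contact_force: [1.0, 0.2, -1.9]
width: 0.0355
gripper_force: 30.4
```

Call:
carry_out --linear '[[-0.002,-0.075,0],[-0.002,-0.075,0],[-0.002,-0.075,0],[-0.002,-0.075,0],[-0.002,-0.075,0],[-0.002,-0.075,0],[-0.002,-0.075,0],[-0.002,-0.075,0]]' --angular '[[0,0,-0.35],[0,0,0],[0,0,0],[0,0,0],[0,0,0],[0,0,0],[0,0,0],[0,0,0]]' --hand '[0.2,0.2,0.2,0.2,0.2,0.2,0.2,0.2]'

```text
clock: 12.17
position: [0.5754, -0.1202, 0.3596]
ee_rot: [-0.0, -0.039, 0.999, 0.0]
contact_force: [1.6, 0.0, -1.9]
width: 0.0355
gripper_force: 30.4
```

Call:
carry_out --linear '[[-0.001,-0.075,0],[0,-0.06,0],[0,-0.03,0],[0,-0.004,0],[0,0,0],[0,0,0]]' --angular '[[0,0,0],[0,0,0],[0,0,0],[0,0,0],[0,0,0],[0,0,0]]' --hand '[0.2,0.2,0.2,0.2,0.2,0.2]'

```text
clock: 12.67
position: [0.5755, -0.2017, 0.3595]
ee_rot: [-0.0, -0.039, 0.999, 0.001]
contact_force: [-0.3, 0.2, -0.6]
width: 0.0357
gripper_force: 30.4
```

Call:
carry_out --linear '[[0,0,-0.04],[0,0,-0.06],[0,0,-0.06],[0,0,-0.045],[0,0,-0.03],[0,0,-0.012],[0,0,-0.004],[0,0,0]]' --angular '[[0,0,0],[0,0,0],[0,0,0],[0,0,0],[0,0,0],[0,0,0],[0,0,0],[0,0,0]]' --hand '[0.2,0.2,0.2,0.2,0.2,0.2,0.2,0.2]'

```text
clock: 13.33
position: [0.5759, -0.2019, 0.2345]
ee_rot: [0.0, -0.04, 0.999, 0.0]
contact_force: [-0.1, 0.3, -0.4]
width: 0.0357
gripper_force: 30.4
```

Call:
carry_out --linear '[[0,0,-0.003],[0,0,0],[0,0,0]]' --angular '[[0,0,0],[0,0,0],[0,0,0]]' --hand '[0.2,0.2,0.2]'

```text
clock: 13.58
position: [0.5759, -0.203, 0.2338]
ee_rot: [0.001, -0.039, 0.999, -0.0]
contact_force: [-0.4, 0.1, -0.7]
width: 0.0357
gripper_force: 30.4
```

Call:
carry_out --linear '[[0,0,-0.003],[0,0,0],[0,0,0],[0,0,0],[0,0,0],[0,0,0]]' --angular '[[0,0,0],[0,0,0],[0,0,0],[0,0,0],[0,0,0],[0,0,0]]' --hand '[0.2,0.2,0.65,0.65,0.65,0.65]'

```text
clock: 14.08
position: [0.5755, -0.203, 0.2311]
ee_rot: [-0.0, -0.039, 0.999, 0.0]
contact_force: [1.2, 0.6, 0.3]
width: 0.0557
gripper_force: 0.0
```

Call:
carry_out --linear '[[0,0,0.02],[0,0,0.05],[0,0,0.06],[0,0,0.06],[0,0,0.06],[-0.01,0.04,0.05],[-0.02,0.065,0],[-0.025,0.075,0]]' --angular '[[0,0,0],[0,0,0],[0,0,0],[0,0,0],[0,0,0],[0,0,0],[0,0,-0.35],[0,0,-0.35]]' --hand '[0.65,0.65,0.65,0.65,0.65,0.65,0.8,0.8]'

```text
clock: 14.75
position: [0.5487, -0.1135, 0.3841]
ee_rot: [0.003, -0.009, 1.0, -0.001]
contact_force: [0.2, 0.8, -0.8]
width: 0.0684
gripper_force: 0.0
```

Call:
carry_out --linear '[[-0.02,0.07,0],[-0.02,0.07,0],[-0.02,0.07,0],[-0.02,0.07,0],[-0.02,0.07,0],[-0.02,0.07,0],[-0.02,0.07,0],[-0.02,0.07,0]]' --angular '[[0,0,0],[0,0,0],[0,0,0],[0,0,0],[0,0,0],[0,0,0],[0,0,0],[0,0,0]]' --hand '[0.8,0.8,0.8,0.8,0.8,0.8,0.8,0.8]'

```text
clock: 15.42
position: [0.4671, 0.1686, 0.3822]
ee_rot: [0.001, -0.011, 1.0, 0.0]
contact_force: [0.8, 0.5, 1.0]
width: 0.0684
gripper_force: 0.0
```

Call:
carry_out --linear '[[-0.02,0.07,0],[-0.02,0.07,0],[-0.02,0.05,0],[0,0,0],[0,0,0]]' --angular '[[0,0,0],[0,0,0],[0,0,0],[0,0,0],[0,0,0]]' --hand '[0.8,0.8,0.8,0.8,0.8]'

```text
clock: 15.83
position: [0.4374, 0.263, 0.3818]
ee_rot: [0.0, -0.013, 1.0, -0.0]
contact_force: [0.3, 0.7, 0.6]
width: 0.0682
gripper_force: 0.0
```

Next is a descent to z 0.201, a drop of 0.181 (−0.362 share).

Call:
carry_out --linear '[[0,0,-0.05],[0,0,-0.07],[0,0,-0.07],[0,0,-0.07],[0,0,-0.05],[0,0,-0.03],[0,0,-0.02],[0,0,0]]' --angular '[[0,0,0],[0,0,0],[0,0,0],[0,0,0],[0,0,0],[0,0,0],[0,0,0],[0,0,0]]' --hand '[0.8,0.8,0.8,0.8,0.8,0.8,0.8,0.8]'

```text
clock: 16.5
position: [0.438, 0.2607, 0.1996]
ee_rot: [-0.002, -0.01, 1.0, -0.001]
contact_force: [0.3, 0.1, 0.7]
width: 0.0681
gripper_force: 0.0
```

Call:
carry_out --linear '[[0,0,0],[0,0,0],[0,0,0],[0,0,0],[0,0,0],[0,0,0]]' --angular '[[0,0,0],[0,0,0],[0,0,0],[0,0,0],[0,0,0],[0,0,0]]' --hand '[0.2,0.2,0.2,0.2,0.2,0.2]' --force 30

```text
clock: 17.0
position: [0.4389, 0.2623, 0.2027]
ee_rot: [0.002, -0.011, 1.0, 0.001]
contact_force: [0.6, 0.5, 6.3]
width: 0.0356
gripper_force: 31.1
```

Call:
carry_out --linear '[[0,0,0.03],[0,0,0.06],[0,0,0.07],[0,0,0.07],[0,-0.01,0.07],[0.005,-0.04,0.016],[0.01,-0.07,0],[0.011,-0.075,0]]' --angular '[[0,0,0],[0,0,0],[0,0,0],[0,0,0],[0,0,0],[0,0,0],[0,0,0.3],[0,0,0.3]]' --hand '[0.2,0.2,0.2,0.2,0.2,0.2,0.2,0.2]'

```text
clock: 17.67
position: [0.4508, 0.1645, 0.3608]
ee_rot: [0.002, -0.037, 0.999, 0.0]
contact_force: [0.3, 0.1, -0.3]
width: 0.0357
gripper_force: 30.3
```

Call:
carry_out --linear '[[0.011,-0.075,0],[0.011,-0.075,0],[0.011,-0.075,0],[0.011,-0.075,0],[0.011,-0.075,0],[0.011,-0.075,0],[0.011,-0.075,0],[0.011,-0.075,0]]' --angular '[[0,0,0.12],[0,0,0],[0,0,0],[0,0,0],[0,0,0],[0,0,0],[0,0,0],[0,0,0]]' --hand '[0.2,0.2,0.2,0.2,0.2,0.2,0.2,0.2]'

```text
clock: 18.33
position: [0.4946, -0.1371, 0.3595]
ee_rot: [0.0, -0.04, 0.999, 0.0]
contact_force: [1.7, 0.2, 0.3]
width: 0.0359
gripper_force: 30.3
```

Call:
carry_out --linear '[[0.01,-0.07,0],[0.006,-0.05,0],[0,-0.025,0],[0,0,0],[0,0,0]]' --angular '[[0,0,0],[0,0,0],[0,0,0],[0,0,0],[0,0,0]]' --hand '[0.2,0.2,0.2,0.2,0.2]'

```text
clock: 18.75
position: [0.5026, -0.2076, 0.359]
ee_rot: [-0.0, -0.039, 0.999, 0.001]
contact_force: [-0.5, 1.7, -1.8]
width: 0.0357
gripper_force: 30.3
```

```bash
python3 - <<'E'
from h import *
im=manip.get_image("scene");w=manip.get_image("wrist")
o=np.hstack([cv2.resize(im[130:280,130:330],(400,300)),cv2.resize(w,(400,300))]);cv2.imwrite("pics/v5.png",o[:,:,::-1])
E
```

View pics/v5.png

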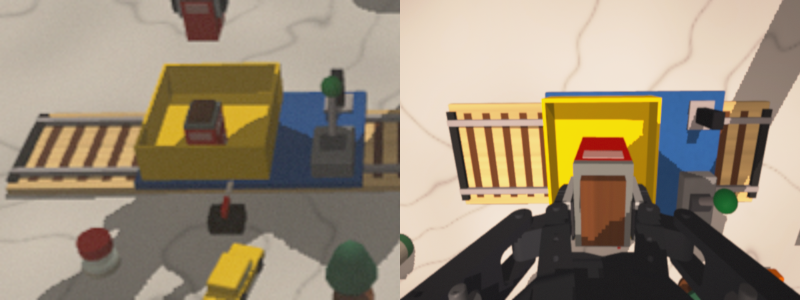

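The first tower stands upright in the tote and the ball is still at its locked position. I'll lower the second tower.

Call:
carry_out --linear '[[0,0,-0.04],[0,0,-0.06],[0,0,-0.06],[0,0,-0.045],[0,0,-0.03],[0,0,-0.012],[0,0,-0.004],[0,0,0]]' --angular '[[0,0,0],[0,0,0],[0,0,0],[0,0,0],[0,0,0],[0,0,0],[0,0,0],[0,0,0]]' --hand '[0.2,0.2,0.2,0.2,0.2,0.2,0.2,0.2]'

```text
clock: 19.52
position: [0.5029, -0.2064, 0.2342]
ee_rot: [-0.0, -0.041, 0.999, 0.0]
contact_force: [1.0, 0.5, -1.1]
width: 0.0356
gripper_force: 30.1
```

Call:
carry_out --linear '[[0,0,-0.002],[0,0,-0.001],[0,0,0],[0,0,0],[0,0,0],[0,0,0],[0,0,0]]' --angular '[[0,0,0],[0,0,0],[0,0,0],[0,0,0],[0,0,0],[0,0,0],[0,0,0]]' --hand '[0.2,0.2,0.2,0.65,0.65,0.65,0.65]'

```text
clock: 20.1
position: [0.5031, -0.208, 0.2323]
ee_rot: [0.0, -0.04, 0.999, -0.0]
contact_force: [0.1, 0.6, -0.7]
width: 0.0557
gripper_force: 0.0
```

Call:
carry_out --linear '[[0,0,0.02],[0,0,0.05],[0,0,0.06],[0,0,0.07],[0,0,0.06],[0.05,0.05,0.04],[0.06,0.05,0],[0.06,0.05,0]]' --angular '[[0,0,0],[0,0,0],[0,0,0],[0,0,0],[0,0,0],[0,0,0],[0,0,0],[0,0,0]]' --hand '[0.65,0.65,0.65,0.65,0.65,0.4,0,0]'

```text
clock: 20.77
position: [0.5888, -0.1327, 0.3857]
ee_rot: [0.003, -0.039, 0.999, -0.001]
contact_force: [0.7, -0.5, -0.7]
width: 0.0197
gripper_force: 0.0
```

Call:
carry_out --linear '[[0.06,0.05,0],[0.06,0.03,0],[0.03,0,0],[0,0,0],[0,0,0]]' --angular '[[0,0,0],[0,0,0],[0,0,0],[0,0,0],[0,0,0]]' --hand '[0,0,0,0,0]'

```text
clock: 21.18
position: [0.6633, -0.0927, 0.382]
ee_rot: [-0.001, -0.04, 0.999, -0.0]
contact_force: [-1.4, 0.2, 0.3]
width: 0.0001
gripper_force: 0.0
```

```bash
python3 - <<'E'
from h import *
st=manip.get_state();im=manip.get_image("scene");w=manip.get_image("wrist");c=cam("wrist",st);print(st["position"])
m,b=blobs(w,(45,90,40),(85,255,255),60);print([ray(c,q[0],.115) for q in b])
u,v=proj(c,(.64,-.166,.032)).round().astype(int)
o=np.vstack([np.hstack([cv2.resize(im[130:280,130:330],(400,300)),cv2.resize(w,(400,300))]),np.hstack([cv2.resize(w[v-45:v+45,max(u-60,0):max(u-60,0)+120],(400,300)),cv2.resize(im[140:290,380:580],(400,300))])]);cv2.imwrite("pics/v6.png",o[:,:,::-1])
E
```

```text
[ 0.6632912  -0.09272062  0.38203131]
[array([ 0.53849233, -0.05385086,  0.115     ]), array([ 0.71619663, -0.02873702,  0.115     ])]
```

View pics/v6.png

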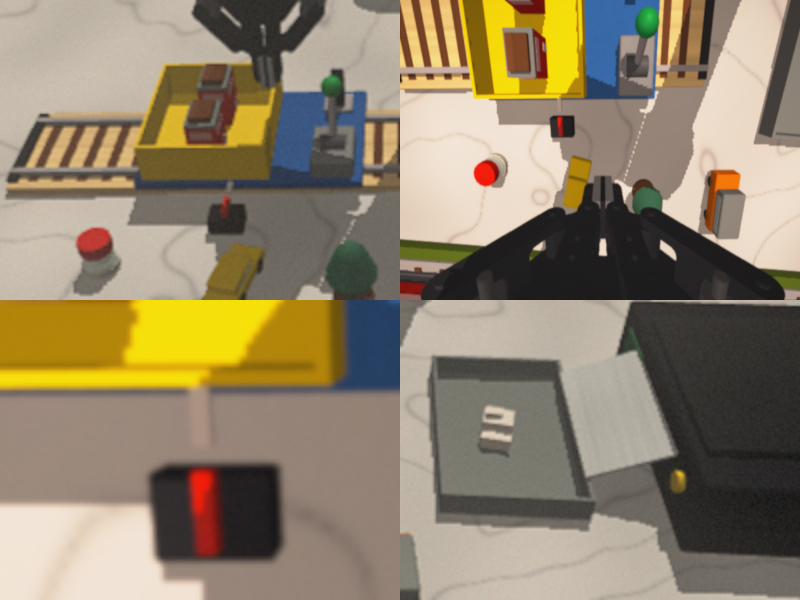

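Both towers stand upright in the tote, and the pointer is on the mark. The clamp is locked and the reject is still in the tray, so I'm handing the job in.

```bash
python3 -c "from rig import manip;print(manip.sign_off())"
```

```text
the job is handed in; nothing more can be done
None
```

I slid the carriage to the red mark (within about 1 mm by camera), locked the clamp, stood both red towers upright in the tote, left the reject in the tray and the toys alone, and handed the job in after about 21 s; no verdict was returned.

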